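# Set up the nested melting crucible from the back of the bench rack

### The job

At the back of the wooden rack two white cups stand behind a steel flask and a punch block: first clear the flask and the punch block onto the steel tray, both standing there together, then set the wide guard cup fully home in the dark crucible and after it the tall narrow melting cup fully home inside the guard cup. Finally put the flask and the punch block back in the rack, each on the very spot where it stood at the start. Keep these four things upright throughout and leave the ring cone on the tray where it is.

Things in the scene. Friction and masses are not known exactly. Their poses are not given: they have to be found in the camera images.
- rack: Fixed pale wood rack, origin on the table, z up. Board 4 mm thick, x -78 to 102, y -100 to 100 mm. Walls along x (10 mm thick, at y -90, 0, 90, x -2 to 76, tops at z 54) form two 80 mm bays, open in front (-x) and behind. One white cup in each, near x 32, y 45 or -45; about 10 mm before the cup, near x -37, y 45 or -45, stands the flask or the punch block. Which stands where varies, in both rows.
- tray: Fixed shallow steel tray, 190 (x) x 210 mm (y) outside, walls 4 mm thick, rim 10 mm high, floor 4 mm thick. Origin at the centre of its underside, z up. Its half towards -x is empty; the ring cone stands in the +x half.
- crucible: Fixed dark graphite crucible on a pale firebrick 120 x 120 x 30 mm. Origin at the centre of the brick's underside, z up along the crucible's axis. Tapered inside: floor at z = 36 mm (radius 21), rim at z = 64 mm (radius 29). The seated guard cup has its origin at z = 36 mm, 2 mm play all round, 22 mm standing out above the rim.
- flask: Loose bright steel casting flask: plain open tube, 50 mm outer diameter, 41 mm bore, 80 mm tall, about 0.3 kg, standing upright. Origin at the centre of its underside, z along its axis.
- punch_block: Loose dark wooden block 44 x 44 x 55 mm with four thin steel punches standing in its top (to 89 mm high, all within 18 mm of the axis in x and y), about 0.25 kg. Origin at the centre of its underside, x and y square to its sides (about square to the rack at the start), z up.
- guard_cup: Loose white ceramic cup, the wider and shorter one: tapered, outer radius 19 mm at the foot, 27.5 mm at 30 mm height, 28.5 mm at the rim; 50 mm tall, wall 3.5 mm, floor 5 mm thick, about 0.14 kg. Origin at the centre of its underside, z up along its axis.
- melting_cup: Loose white ceramic cup, the narrower and taller one: tapered, outer radius 14.9 mm at the foot, 20.5 mm at 30 mm height, 21.5 mm at the rim; 68 mm tall, wall 3 mm, about 0.10 kg. Origin at the centre of its underside, z up. Seated in the guard cup its origin is 5 mm above the guard cup's, 2 mm play at the foot, 23 mm standing out above the guard cup's rim.
- ring_cone: Loose small wooden cone with two rings on it, 40 mm wide at the foot, 65 mm tall, standing on the tray near x = 50 mm of the tray and y from -50 to +50 mm. To be left alone. Origin at the centre of its underside.

How it is judged:
By the outcome, as a careful person would: the job done as asked, in the order asked, and still so for the second after the job is handed in, with the robot touching nothing.
It also fails if it takes over 141 s, if anything falls off the work surface, if the arm or the gripper's body presses on something with over 40 N, if the wrist force passes 120 N, or if a joint passes its speed limit or range.

### The arm

A 6-joint arm with a two-finger parallel gripper is mounted at the origin on the work surface. World frame = base frame: x ahead of the robot, y to its left, z up, the work surface at z = 0. Lengths are in m, angles in rad, forces in N, time in s.
With the tool pointing down it reaches from about 0.35 to 0.85 m from the base axis. Payload 8.1 kg.
Tool frame: the origin (TCP) lies midway between the tips of the shut fingers; the grasp point (between the pads) lies 19 mm behind it (pinch_z is the distance from the TCP to the grasp point, in m); x points along the fingers, z is the direction in which the jaws open and shut, and the axes are right-handed (so a half turn about x gives the same grasp; the last joint's range is limited). The gripper opens to 93 mm and grips with 3 to 60 N. Pads are 15 mm wide; open, the fingers measure 128 mm over their backs; the gripper's body (75 mm by 188 mm) begins 65 mm behind the grasp point.
Start: joints at [1.099, 0.13, 1.488, -0, 1.523, -0.085], TCP at [0.226, 0.556, 0.219] pointing down, gripper open.
Joint ranges: [-2.96, 2.96], [-0.89, 2.26], [0.02, 2.5], [-1.34, 4.48], [0, 2.73], [-2.66, 2.66]. Speed limits (rad/s): [2.39, 2.39, 2.79, 3.14, 3.14, 3.14].

### API

Orientations are given as a unit quaternion [x, y, z, w].
In Python, from plant import * gives the robot as it stands.
- The arm moves only by the shell command python3 -m creep 'ROWS' [OPENING]. ROWS is JSON, a list of rows, each a list of 2 entries, a list of its own where there are three numbers: the shift along the tool's x, y, z in mm, then the turn about the tool's x in degrees. In form: [[[dx, dy, dz], twist], ...]. A call has 1 to 8 rows; each row is the pose to reach, as a shift and turn from the pose commanded when the call began, along the tool's axes at that moment; what a row does not reach only later rows make up. A row lasts 1/8 s, in which the tool goes at most 62.5 mm and 10.7 degrees, less where a joint would pass 70% of its speed; a pose out of reach is approached as far as the arm can. A call with a gripper value outside its range is refused whole. OPENING is the finger opening in mm, from 0 to 93, set as the call begins (- or left out, the last holds). The fingers move at their own pace and stop on an object; the grip force is fixed at half the most. Time passes only in rows, so rows that repeat a pose let the fingers close. It gives the time, the measured TCP pose, the force and the opening at its end, in the units of the state.
- observe(): the state, without advancing time (a new reading comes with each control period).
- snapshot(name): name is "side" or "top" or "wrist"; returns a dict with "color" (480x640x3 uint8, red, green, blue), "fovy" (degrees; the focal length in pixels is half the picture's height over the tangent of half this angle, whatever the lens; pixels are square), "cx", "cy" (the principal point, pixels), "rvec" (rotation vector, rad) and "tvec" (3), from world to camera coordinates, as OpenCV has them. Camera axes: x right, y down, z forward; pixel columns grow to the right and rows downward; lengths in m; the calibration is good to about 2 mm. A picture is of the moment at which its call begins. There is no depth.
- sign_off(): hands the job in, once; it reports no verdict.
Trained networks look in a picture, given as the dict that the camera call returned (one of the last four; its "shot" number tells which), for a name from the list of things; names that differ only in an ending like _2 or _b are one class to them, and where a whole thing is asked for, a point or a joint stands for the part that bears it (a point fixed in the world has none). Each returns a list of dicts, best first, with "p" (0 to 1); they miss things now and then, are a little off and sometimes report something else, mostly with a low value. They report only what shows in the picture. A call takes as long as a camera call.
- boxes_of(picture, label): "centre" ([x, y, z] in m, in world coordinates, good to about 4 mm: the middle of the surface that is visible of it).
- pinpoint(picture, label): "centre" ([x, y, z] in m, in world coordinates, good to about 4 mm: a listed point, or the origin of a listed thing).
The state is a dict: "t": time; "q": joint angles; "joint_velocities": joint speeds; "tau": joint torques, N m; "tcp_pos": TCP position; "ee_rot": TCP orientation; "wrist_force": force on the tool from outside, world axes, zero at the start; "ft_torque": the same for the moment, N m; "gripper_width": finger opening in m.
Only numpy, scipy, OpenCV 4.12 (cv2) and the standard library are available. Lean on these libraries where they do the work, as an engineer would, in place of code of your own. Each camera call takes 0.05 s, during which the arm holds its last target. There are 200 camera calls.

## Working session

There is one attempt and no reset: what is moved stays moved. The work goes in short steps, Python scripts to look and compute and a shell command to move; the robot and the scene stay as the last step left them, time stands still between calls to the robot, and variables do not carry over. Pictures are saved under pics/ and viewed, about 12 in all and at most 16, crops included, and the job is handed in when it is done.

```bash
ls; mkdir -p pics; cat > h.py <<'E'
from plant import *
import numpy as np, cv2
from scipy.spatial.transform import Rotation as R
def snap(n,f=None):
    s=snapshot(n)
    if f: cv2.imwrite('pics/'+f,cv2.cvtColor(s['color'],cv2.COLOR_RGB2BGR))
    return s
def K(s):
    f=240/np.tan(np.radians(s['fovy'])/2)
    return np.array([[f,0,s['cx']],[0,f,s['cy']],[0,0,1.]])
def proj(s,P):
    p,_=cv2.projectPoints(np.array(P,float).reshape(-1,3),np.array(s['rvec'],float),np.array(s['tvec'],float),K(s),None)
    return p.reshape(-1,2)
def unproj(s,uv,z):
    Rm=cv2.Rodrigues(np.array(s['rvec'],float))[0];t=np.array(s['tvec'],float).ravel()
    d=Rm.T@np.linalg.solve(K(s),[uv[0],uv[1],1]);c=-Rm.T@t
    return c+d*(z-c[2])/d[2]
E
python3 - <<'E'
from h import *
o=observe();print({k:np.round(v,3) for k,v in o.items()}); print(R.from_quat(o['ee_rot']).as_matrix().round(3))
for n in ['top','side']:
    s=snap(n,n+'0.png')
    for l in ['rack','tray','crucible','flask','punch_block','guard_cup','melting_cup','ring_cone']:
        print(n,l,[(round(d['p'],2),np.round(d['centre'],4).tolist(),proj(s,d['centre']).round().tolist()) for d in pinpoint(s,l)[:2]])
E
```

```text
pics
{'t': np.float64(0.0), 'q': array([ 1.099,  0.131,  1.489,  0.   ,  1.523, -0.085]), 'joint_velocities': array([-0.001,  0.002, -0.   ,  0.002,  0.   , -0.001]), 'tau': array([-1.0000e-03, -5.5981e+01, -4.9176e+01,  7.7000e-02,  3.5000e-02,
       -0.0000e+00]), 'tcp_pos': array([0.226, 0.555, 0.218]), 'ee_rot': array([-0.395,  0.587,  0.394,  0.586]), 'wrist_force': array([ 0.101, -0.037,  0.012]), 'ft_torque': array([0.065, 0.011, 0.036]), 'gripper_width': np.float64(0.093)}
[[-0.001 -0.926  0.377]
 [-0.002  0.377  0.926]
 [-1.     0.    -0.002]]
top rack [(0.67, [0.4601, 0.3342, -0.0011], [[171.0, 272.0]])]
top tray [(0.94, [0.4756, -0.286, 0.0018], [[441.0, 258.0]])]
top crucible [(0.71, [0.5746, -0.0018, 0.0003], [[315.0, 219.0]])]
top flask [(0.55, [0.416, 0.2926, 0.0048], [[188.0, 291.0]])]
top punch_block [(0.81, [0.4253, 0.3842, 0.0033], [[149.0, 288.0]])]
top guard_cup [(0.89, [0.4914, 0.3704, 0.001], [[155.0, 259.0]])]
top melting_cup [(0.95, [0.4804, 0.2787, 0.0022], [[195.0, 263.0]]), (0.49, [0.5762, -0.0035, 0.0026], [[316.0, 218.0]])]
top ring_cone [(0.51, [0.5159, -0.2501, 0.0049], [[424.0, 241.0]])]
side rack [(0.96, [0.4538, 0.333, 0.0012], [[186.0, 200.0]])]
side tray [(0.6, [0.473, -0.2864, 0.002], [[419.0, 336.0]])]
side crucible [(0.61, [0.5772, 0.0034, -0.0022], [[332.0, 238.0]])]
side flask [(0.72, [0.4104, 0.2942, 0.0061], [[180.0, 213.0]])]
side punch_block [(0.71, [0.4237, 0.388, 0.0049], [[161.0, 195.0]]), (0.24, [0.497, 0.3702, 0.0036], [[192.0, 186.0]])]
side guard_cup [(0.62, [0.4967, 0.3693, 0.0059], [[192.0, 185.0]]), (0.4, [0.4117, 0.2936, 0.0055], [[181.0, 214.0]])]
side melting_cup [(0.57, [0.4806, 0.2777, 0.0002], [[211.0, 205.0]])]
side ring_cone [(0.89, [0.5138, -0.2552, 0.0025], [[418.0, 314.0]])]
```

View pics/top0.png

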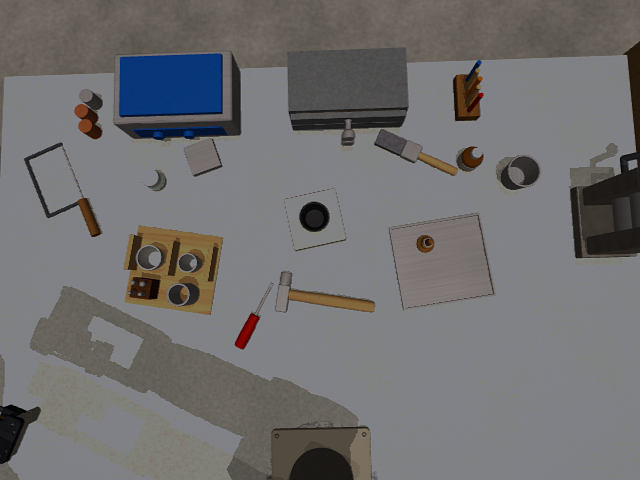

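View pics/side0.png

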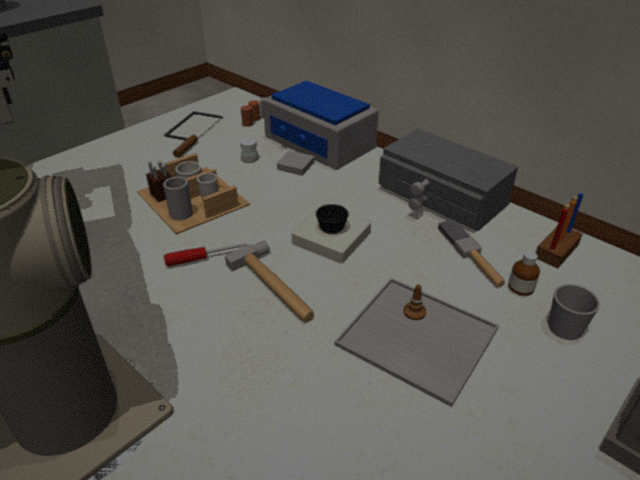

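The top view shows the rack with the punch block (144,288) in front of the guard cup (149,258), and the flask (182,294) in front of the melting cup (189,262). The tray is at (441,260), the cone at (425,243) and the crucible at (315,216). The side view agrees with this. Next I'll check the wrist camera geometry and work out the move to a viewing pose.

```bash
cat >> h.py <<'E'
def go(x,y,z,a,o=None):
    """shift (mm) and twist (deg) from the present pose to TCP x,y,z with jaw axis (tool z) at world angle a deg"""
    o=o or observe();M=R.from_quat(o['ee_rot']).as_matrix();a0=np.degrees(np.arctan2(M[1,2],M[0,2]))
    d=M.T@(np.array([x,y,z])-o['tcp_pos'])*1000
    tw=-((a-a0+90)%180-90)
    print('from',np.round(o['tcp_pos'],4),'a0',a0.round(2),'shift',d.round(1),'twist',round(tw,2))
E
python3 - <<'E'
from h import *
s=snapshot('wrist');o=observe()
Rm=cv2.Rodrigues(np.array(s['rvec'],float))[0];c=-Rm.T@np.array(s['tvec'],float).ravel()
M=R.from_quat(o['ee_rot']).as_matrix()
print('cam in tool',M.T@(c-o['tcp_pos']),'fwd',M.T@Rm[2],'right',M.T@Rm[0],s['fovy'])
go(.40,.34,.30,81)
E
```

```text
cam in tool [-0.16597342  0.08291591 -0.00022642] fwd [ 9.55935827e-01 -2.93574726e-01  7.57951017e-04] right [-5.08897072e-04  9.24731003e-04  9.99999443e-01] 65.99009898126853
from [0.2263 0.5557 0.2186] a0 67.84 shift [ -81.4 -242.2 -134.2] twist -13.16
```

```bash
python3 -m creep '[[[-16,-48,-27],-3],[[-32,-96,-54],-6],[[-48,-144,-81],-9],[[-65,-193,-107],-13],[[-81,-242,-134],-13],[[-81,-242,-134],-13],[[-81,-242,-134],-13]]' 93
python3 - <<'E'
from h import *
s=snap('wrist','w1.png')
for l in ['rack','flask','punch_block','guard_cup','melting_cup']:
    print(l,[(round(d['p'],2),np.round(d['centre'],4).tolist(),proj(s,d['centre']).round().tolist()) for d in pinpoint(s,l)[:2]])
o=observe();print(o['t'],o['tcp_pos'],o['wrist_force'])
E
```

```text
t: 1.82
tcp_pos: [0.3997, 0.3404, 0.2995]
ee_rot: [-0.458, 0.539, 0.458, 0.539]
wrist_force: [0.1, -0.5, -0.3]
gripper_width: 0.0928
rack [(0.65, [0.4561, 0.3286, 0.0017], [[316.0, 234.0]]), (0.24, [0.4255, 0.3847, 0.0029], [[356.0, 205.0]])]
flask [(0.62, [0.407, 0.2924, 0.0046], [[282.0, 202.0]])]
punch_block [(0.71, [0.4271, 0.3847, 0.0048], [[356.0, 206.0]])]
guard_cup [(0.74, [0.4939, 0.3713, 0.0015], [[352.0, 256.0]])]
melting_cup [(0.83, [0.4776, 0.2767, 0.0035], [[280.0, 255.0]])]
2.125 [0.39907646 0.34105894 0.29919893] [0.62651196 0.64937558 0.4160403 ]
```

View pics/w1.png

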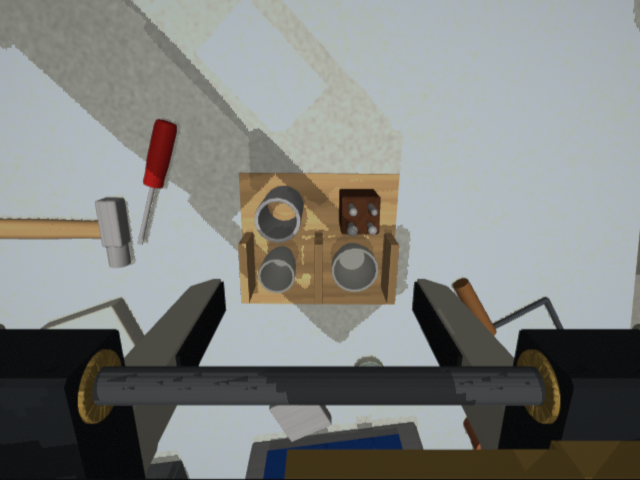

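The wrist view shows the rack square in the frame. The flask rim is near (279,220), the block top near (361,212), the melting cup rim near (277,270) and the guard cup rim near (354,268). I'll enlarge it to measure.

```bash
python3 -c "
import cv2
i=cv2.imread('pics/w1.png')[168:308,232:404]
i=cv2.convertScaleAbs(i,alpha=1.5)
i=cv2.resize(i,None,fx=4.5,fy=4.2,interpolation=cv2.INTER_CUBIC)
for k in range(0,172,20): cv2.putText(i,str(232+k),(int(k*4.5),10),0,.35,(0,0,255),1);cv2.line(i,(int(k*4.5),0),(int(k*4.5),600),(0,0,255),1)
for k in range(0,140,20): cv2.putText(i,str(168+k),(0,int(k*4.2)+10),0,.35,(255,0,0),1);cv2.line(i,(0,int(k*4.2)),(780,int(k*4.2)),(255,0,0),1)
cv2.imwrite('pics/w1c.png',i)"
```

```text
(no output)
```

View pics/w1c.png

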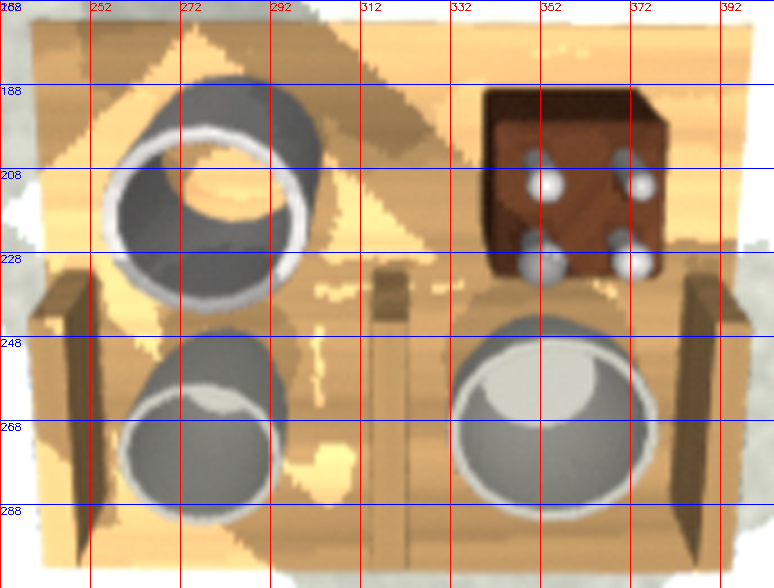

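The enlarged view gives rim bounds in image pixels: flask x 255.3–300.4, y 197.5–242.3; melting cup x 258.7–295.1, y 259.4–292.3; guard cup x 331.8–378, y 248.5–292.3; block top x 342–380, y 196.8–234. Now I'll fit positions to these.

```bash
cat >> h.py <<'E'
from scipy.optimize import least_squares
T=np.linspace(0,2*np.pi,121)
def circ(s,bb,r,z,x0=(.45,.33)):
    """centre of a horizontal circle (radius r, height z) whose picture has bounds bb=u0,u1,v0,v1"""
    def f(p):
        q=proj(s,np.c_[p[0]+r*np.cos(T),p[1]+r*np.sin(T),T*0+z]);return np.r_[q[:,0].min(),q[:,0].max(),q[:,1].min(),q[:,1].max()]-bb
    q=least_squares(f,x0);return q.x,q.fun.round(1)
E
python3 - <<'E'
from h import *
s=snap('wrist')
for n,bb,r,z in [('flask',(255.3,300.4,197.5,242.3),.025,.084),('melt',(258.7,295.1,259.4,292.3),.0215,.072),('guard',(331.8,378,248.5,292.3),.0285,.054)]:
    p,e=circ(s,bb,r,z);print(n,p.round(4),e)
C=np.array([[-78,-100],[-78,100],[102,-100],[102,100]])/1000
uv=np.array([(238.7,172.8),(399.3,174.4),(241.3,303),(395.3,304)])
def rk(p): c,sn=np.cos(p[2]),np.sin(p[2]); return lambda q:np.asarray(q)@np.array([[c,sn],[-sn,c]])+p[:2]
q=least_squares(lambda p:(proj(s,np.c_[rk(p)(C),[.004]*4])-uv).ravel(),[.45,.33,-.15]);print('rack',q.x.round(4),np.degrees(q.x[2]),q.fun.round(1))
for n,c in [('near',(-.037,-.045)),('near+',(-.037,.045)),('cup-',(.032,-.045)),('cup+',(.032,.045))]: print(n,rk(q.x)(c).round(4))
B=np.array([[-22,-22],[-22,22],[22,-22],[22,22]])/1000
ub=np.array([(495,122),(667,122),(500,277),(660,277)])/[4.5,4.2]+[232,168]
b=least_squares(lambda p:(proj(s,np.c_[rk(p)(B),[.059]*4])-ub).ravel(),[.43,.385,-.15]);print('block',b.x.round(4),np.degrees(b.x[2]),b.fun.round(1))
E
```

```text
flask [0.4095 0.2956] [-0.9  0.9 -0.3  0.3]
melt [0.4775 0.2802] [-0.5  0.5 -0.8  0.8]
guard [0.4927 0.3704] [-0.7  0.7 -0.1  0.2]
rack [ 0.4543  0.3326 -0.1644] -9.418146285535746 [-0.1 -0.3  0.4 -0.7  4.6  0.4 -4.9  0.3]
near [0.4105 0.2943]
near+ [0.4252 0.3831]
cup- [0.4785 0.283 ]
cup+ [0.4933 0.3718]
block [ 0.4251  0.3856 -0.1433] -8.209095084249611 [-0.4 -0.1  0.9 -0.7 -1.7  0.7  1.1  0.2]
```

```bash
python3 - <<'E'
from h import *
for z in(.13,.03): go(.4095,.2956,z,81)
E
```

```text
from [0.3992 0.3409 0.2993] a0 80.92 shift [169.3 -17.4 -43.1] twist -0.08
from [0.3992 0.3409 0.2993] a0 80.92 shift [269.3 -17.5 -43. ] twist -0.08
```

```bash
python3 -m creep '[[[40,-9,-22],0],[[80,-17,-43],0],[[125,-17,-43],0],[[165,-17,-43],0],[[200,-17,-43],0],[[220,-17,-43],0],[[220,-17,-43],0],[[220,-17,-43],0]]' 72
python3 -c "
from h import *
go(.4095,.2956,.03,81)
snap('wrist','w2.png')"
```

```text
t: 3.18
tcp_pos: [0.4103, 0.2957, 0.0807]
ee_rot: [-0.459, 0.538, 0.459, 0.539]
wrist_force: [-0.3, 0.7, 0.3]
gripper_width: 0.0718
from [0.4103 0.2957 0.0807] a0 80.86 shift [50.7  0.8 -0.2] twist -0.14
```

View pics/w2.png

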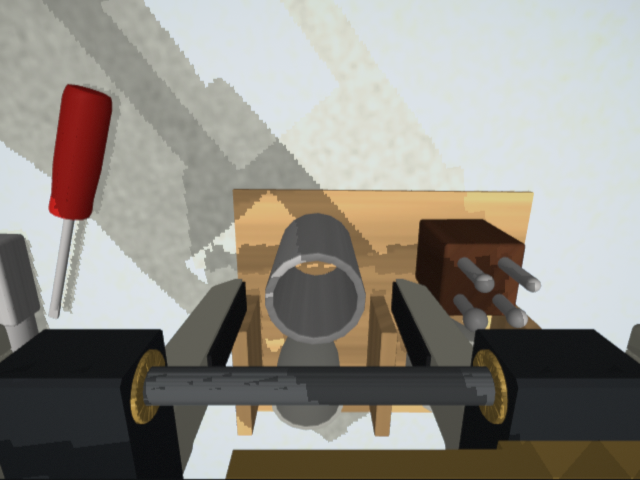

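The flask rim spans u 266–365 and v 253–343 (centre 315), and the fingers' midpoint is near 318.5, so there is about a 2 mm lateral offset. I'll refine it.

```bash
python3 - <<'E'
from h import *
s=snap('wrist')
print(circ(s,(266,365,253,343),.025,.084,(.41,.295)))
o=observe();M=R.from_quat(o['ee_rot']).as_matrix()
for dz in(-36,36): print(proj(s,o['tcp_pos']+M@[0,0,dz/1000]))
E
```

```text
(array([0.41061728, 0.29436916]), array([-1.8,  1.8, -1.2,  1.6]))
[[245.73109125 297.22511172]]
[[391.23510675 297.32170367]]
```

```bash
python3 -m creep '[[[15,0,-1],0],[[33,0,-1],0],[[48,0,-1],0],[[50,0,-1],0],[[50,0,-1],0],[[50,0,-1],0]]' 72
python3 -c "
from h import *
go(.4104,.2945,.03,81)"
python3 -m creep '[[[0,0,0],0],[[0,0,0],0],[[0,0,0],0],[[0,0,0],0],[[0,0,0],0],[[0,0,0],0]]' 40
python3 -c "
from h import *
go(.4104,.2945,.03,81)"
```

```text
t: 4.03
tcp_pos: [0.4102, 0.2945, 0.0302]
ee_rot: [-0.459, 0.538, 0.458, 0.539]
wrist_force: [-0.2, 0.4, 0.5]
gripper_width: 0.072
from [0.4102 0.2945 0.0302] a0 80.84 shift [ 0.3 -0.2  0.1] twist -0.16
t: 4.78
tcp_pos: [0.4098, 0.2942, 0.0299]
ee_rot: [-0.459, 0.538, 0.458, 0.538]
wrist_force: [-0.7, -0.7, 4.0]
gripper_width: 0.0502
from [0.4098 0.2942 0.0299] a0 80.84 shift [-0.1 -0.5  0.4] twist -0.16
```

```bash
python3 -m creep '[[[-20,0,0],0],[[-60,0,0],0],[[-100,0,0],0],[[-110,0,-30],0],[[-110,0,-75],0],[[-110,0,-125],0],[[-110,0,-175],0],[[-110,0,-225],0]]' 40
python3 -m creep '[[[0,0,-50],0],[[0,0,-100],0],[[0,0,-150],0],[[0,0,-200],0],[[0,0,-230],0],[[0,0,-230],0],[[0,0,-230],0]]' 40
python3 - <<'E'
from h import *
go(.4398,-.3439,.14,81)
s=snap('wrist','w3.png')
for l in ['tray','crucible','ring_cone']:
    print(l,[(round(d['p'],2),np.round(d['centre'],4).tolist(),proj(s,d['centre']).round().tolist()) for d in pinpoint(s,l)[:2]])
print(observe()['q'])
E
```

```text
t: 5.78
tcp_pos: [0.3729, 0.0707, 0.1389]
ee_rot: [-0.458, 0.538, 0.459, 0.538]
wrist_force: [0.6, -0.7, -1.4]
gripper_width: 0.0501
t: 6.65
tcp_pos: [0.3369, -0.1544, 0.1391]
ee_rot: [-0.458, 0.538, 0.459, 0.538]
wrist_force: [-0.6, 0.5, -1.3]
gripper_width: 0.0503
from [ 0.3369 -0.1544  0.1391] a0 80.81 shift [  -1.2 -131.8 -170.6] twist -0.19
tray []
crucible []
ring_cone [(0.59, [0.5104, -0.247, 0.0056], [[254.0, 407.0]])]
[-5.67292776e-01 -4.93523148e-01  2.18208721e+00  1.53832951e-04
  1.45319019e+00 -1.97983546e+00]
```

View pics/w3.png

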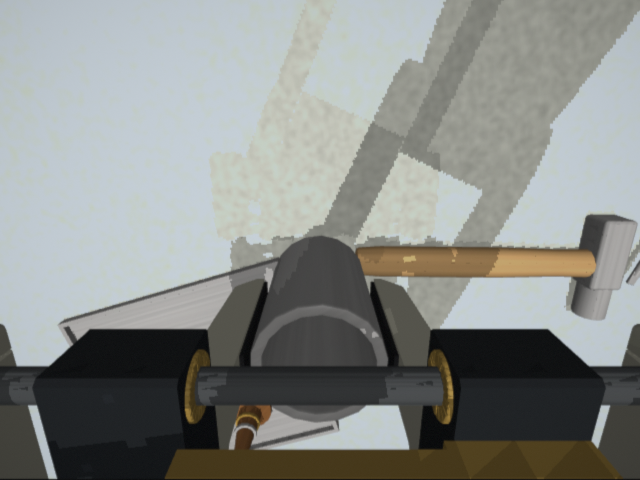

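The flask is held between the pads, and a tray corner shows at (60,322). I'll fit the tray from the top view corners and check that fit against this one.

```bash
python3 - <<'E'
from h import *
s=snap('top')
def rk(p): c,sn=np.cos(p[2]),np.sin(p[2]); return lambda q:np.asarray(q)@np.array([[c,sn],[-sn,c]])+p[:2]
C=np.array([[95,105],[95,-105],[-95,-105],[-95,105]])/1000
uv=[(389,228),(478,213),(494,294),(404,310)]
q=least_squares(lambda p:(proj(s,np.c_[rk(p)(C),[.01]*4])-uv).ravel(),[.47,-.28,.19]);print('tray',q.x.round(4),np.degrees(q.x[2]),q.fun.round(1))
w=snap('wrist');print('corner',unproj(w,(60,322),.01),rk(q.x)(C[2]))
f=rk(q.x)((-.045,-.05));b=rk(q.x)((-.045,.048));print(f,b);go(*f,.14,81);go(*f,.031,81)
print(circ(s,(302-1.5,329,202,230),.029,.064,(.575,0)))
E
```

```text
tray [ 0.4693 -0.2852  0.1419] 8.130466584421542 [-1.2 -0.4  0.5 -0.8  1.5  0.8 -0.9  0.4]
corner [ 0.38936432 -0.39819243  0.01      ] [ 0.39010843 -0.40259008]
[ 0.43182734 -0.34107153] [ 0.41796743 -0.24405657]
from [ 0.3374 -0.1544  0.1396] a0 80.92 shift [  -0.4 -122.7 -169.4] twist -0.08
from [ 0.3374 -0.1544  0.1396] a0 80.92 shift [ 108.6 -122.7 -169.4] twist -0.08
(array([ 0.57224077, -0.00280814]), array([ 1. , -1. ,  0.9, -0.9]))
```

```bash
python3 -m creep '[[[0,-30,-42],0],[[0,-60,-85],0],[[0,-92,-127],0],[[0,-123,-169],0],[[40,-123,-169],0],[[80,-123,-169],0],[[95,-123,-169],0],[[95,-123,-169],0]]' 40
python3 -c "
from h import *
go(.4318,-.3411,.031,81)"
```

```text
t: 7.95
tcp_pos: [0.4313, -0.3406, 0.0439]
ee_rot: [-0.458, 0.538, 0.459, 0.538]
wrist_force: [-0.4, -0.4, -2.2]
gripper_width: 0.0504
from [ 0.4313 -0.3406  0.0439] a0 80.87 shift [12.9 -0.6 -0.4] twist -0.13
```

```bash
python3 -m creep '[[[6,0,0],0],[[11,0,0],0],[[13,0,0],0],[[13,0,0],0],[[13,0,0],0]]' 40
python3 -m creep '[[[0,0,0],0],[[0,0,0],0],[[0,0,0],0],[[-30,0,0],0],[[-70,0,0],0],[[-110,0,0],0],[[-110,0,0],0],[[-110,0,0],0]]' 72
python3 - <<'E'
from h import *
s=snap('wrist','w4.png')
o=observe()
for l in ['flask']: print([(round(d['p'],2),d['centre']) for d in pinpoint(s,l)[:2]])
go(.4251,.3850,.14,81.5)
E
```

```text
t: 8.57
tcp_pos: [0.4318, -0.3416, 0.0319]
ee_rot: [-0.459, 0.538, 0.458, 0.538]
wrist_force: [0.4, -0.9, -2.3]
gripper_width: 0.0506
t: 9.57
tcp_pos: [0.4316, -0.3413, 0.1412]
ee_rot: [-0.458, 0.538, 0.459, 0.538]
wrist_force: [-0.1, -0.4, -0.7]
gripper_width: 0.0721
[(0.56, [0.4337, -0.3401, 0.0057])]
from [ 0.431  -0.3408  0.14  ] a0 80.84 shift [  1.3 121.4 715.6] twist -0.66
```

View pics/w4.png

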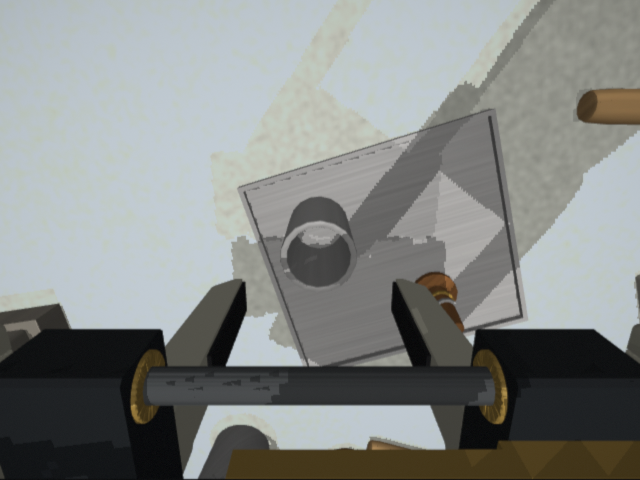

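The flask stands upright on the tray, rim centre (318,253), well clear of the cone at (440,290). Next is the block.

```bash
python3 -m creep '[[[0,10,60],0],[[0,20,120],0],[[0,30,180],0],[[0,40,240],0],[[0,50,300],0],[[0,60,360],0],[[0,70,420],0],[[0,80,480],0]]' 68
python3 -m creep '[[[0,10,60],0],[[0,20,120],0],[[0,30,180],0],[[0,41,236],0],[[30,41,236],0],[[35,41,236],0],[[35,41,236],0],[[35,41,236],0]]' 68
python3 - <<'E'
from h import *
s=snap('wrist','w5.png')
o=observe();M=R.from_quat(o['ee_rot']).as_matrix()
for dz in(-34,34): print(proj(s,o['tcp_pos']+M@[0,0,dz/1000]))
go(.4251,.3850,.021,81.5)
E
```

```text
t: 10.68
tcp_pos: [0.4281, 0.1469, 0.1405]
ee_rot: [-0.458, 0.539, 0.459, 0.538]
wrist_force: [0.9, 0.1, 0.3]
gripper_width: 0.0683
t: 11.68
tcp_pos: [0.427, 0.3843, 0.1076]
ee_rot: [-0.458, 0.538, 0.458, 0.539]
wrist_force: [-0.1, 0.0, -0.0]
gripper_width: 0.0681
[[250.05500956 297.4152379 ]]
[[387.57935015 297.50673029]]
from [0.4272 0.3845 0.1079] a0 80.77 shift [86.9  2.2  0.1] twist -0.73
```

View pics/w5.png

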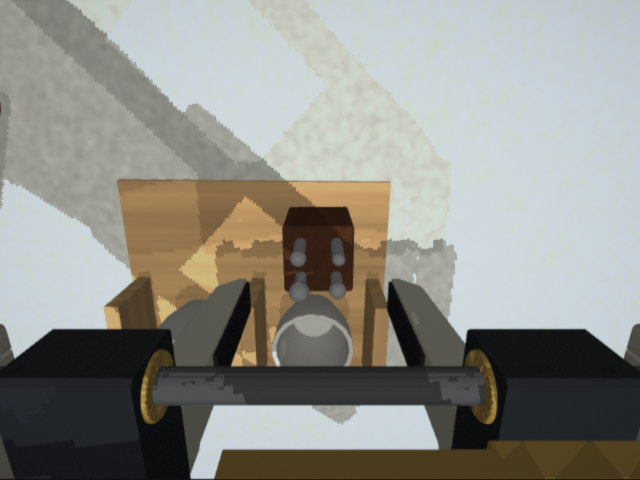

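The block top spans roughly u 283–353 and v 226–291, centred between the fingers (midpoint 318.8).

```bash
python3 - <<'E'
from h import *
s=snap('wrist')
for uv in [(284,226),(353,226),(286,291),(352,291),(318.5,257)]: print(unproj(s,uv,.059).round(4))
go(.4258,.3850,.021,81.5)
E
```

```text
[0.4014 0.3677 0.059 ]
[0.4081 0.4087 0.059 ]
[0.4439 0.3609 0.059 ]
[0.4506 0.4024 0.059 ]
[0.4244 0.385  0.059 ]
from [0.4271 0.3846 0.1079] a0 80.78 shift [86.9  1.5  0.1] twist -0.72
```

```bash
python3 -m creep '[[[25,2,0],0],[[50,2,0],0],[[72,2,0],0],[[84,2,0],0],[[87,2,0],0],[[87,2,0],0]]' 68
python3 -c "
from h import *
go(.4253,.3850,.021,81)"
python3 -m creep '[[[0,0,0],0],[[0,0,0],0],[[0,0,0],0],[[0,0,0],0],[[0,0,0],0],[[0,0,0],0]]' 34
python3 -c "
from h import *
go(.4253,.3850,.021,81)"
```

```text
t: 12.52
tcp_pos: [0.4248, 0.3853, 0.0204]
ee_rot: [-0.458, 0.538, 0.458, 0.539]
wrist_force: [-0.3, 0.5, -0.5]
gripper_width: 0.068
from [0.4248 0.3853 0.0204] a0 80.83 shift [-0.6 -0.5 -0.2] twist -0.17
t: 13.28
tcp_pos: [0.4245, 0.3851, 0.0201]
ee_rot: [-0.459, 0.538, 0.458, 0.539]
wrist_force: [-0.5, -1.6, 5.0]
gripper_width: 0.0439
from [0.4245 0.3851 0.0201] a0 80.84 shift [-0.9 -0.8 -0. ] twist -0.16
```

```bash
python3 -m creep '[[[-20,0,0],0],[[-60,0,0],0],[[-100,0,0],0],[[-110,-5,-35],0],[[-110,-12,-82],0],[[-110,-20,-132],0],[[-110,-28,-182],0],[[-110,-35,-232],0]]' 34
python3 -m creep '[[[0,-7,-50],0],[[0,-15,-100],0],[[0,-22,-150],0],[[0,-30,-200],0],[[0,-37,-250],0],[[0,-45,-300],0],[[0,-52,-345],0],[[0,-59,-380],0]]' 34
python3 -m creep '[[[0,0,-10],0],[[30,0,-10],0],[[70,0,-10],0],[[95,0,-10],0],[[95,0,-10],0]]' 34
python3 -c "
from h import *
go(.418,-.244,.0205,81)"
```

```text
t: 14.28
tcp_pos: [0.4216, 0.1489, 0.1304]
ee_rot: [-0.459, 0.538, 0.458, 0.538]
wrist_force: [1.8, -0.6, -2.6]
gripper_width: 0.0438
t: 15.28
tcp_pos: [0.4193, -0.236, 0.1304]
ee_rot: [-0.458, 0.539, 0.458, 0.539]
wrist_force: [-0.4, 1.1, -3.9]
gripper_width: 0.0435
t: 15.9
tcp_pos: [0.4163, -0.2419, 0.0328]
ee_rot: [-0.457, 0.539, 0.46, 0.538]
wrist_force: [-0.3, 0.5, -2.1]
gripper_width: 0.044
from [ 0.4163 -0.2419  0.0328] a0 80.87 shift [12.2 -2.1 -1.8] twist -0.13
```

```bash
python3 -m creep '[[[6,0,0],0],[[10,0,0],0],[[12,0,0],0],[[12.5,0,0],0],[[12.5,0,0],0]]' 34
python3 -m creep '[[[0,0,0],0],[[0,0,0],0],[[0,0,0],0],[[-30,0,0],0],[[-75,0,0],0],[[-120,0,0],0],[[-120,0,0],0],[[-120,0,0],0]]' 68
python3 - <<'E'
from h import *
s=snap('wrist','w6.png')
for l in ['flask','punch_block']: print([(round(d['p'],2),d['centre']) for d in pinpoint(s,l)[:2]])
go(.4929,.3708,.14,-9.2)
print(observe()['q'])
E
```

```text
t: 16.52
tcp_pos: [0.4182, -0.2441, 0.0223]
ee_rot: [-0.459, 0.538, 0.458, 0.538]
wrist_force: [-0.2, -0.8, -3.5]
gripper_width: 0.0438
t: 17.52
tcp_pos: [0.4179, -0.244, 0.1417]
ee_rot: [-0.458, 0.538, 0.459, 0.538]
wrist_force: [0.3, -0.0, -0.5]
gripper_width: 0.0684
[(0.59, [0.4315, -0.3407, 0.0023])]
[(0.56, [0.4195, -0.2436, 0.0018])]
from [ 0.4171 -0.2433  0.1404] a0 80.84 shift [  1.3  23.  618.4] twist -89.96
[-6.34311139e-01 -1.36389675e-01  1.89890533e+00 -6.43097833e-06
  1.38205333e+00 -2.04526411e+00]
```

View pics/w6.png

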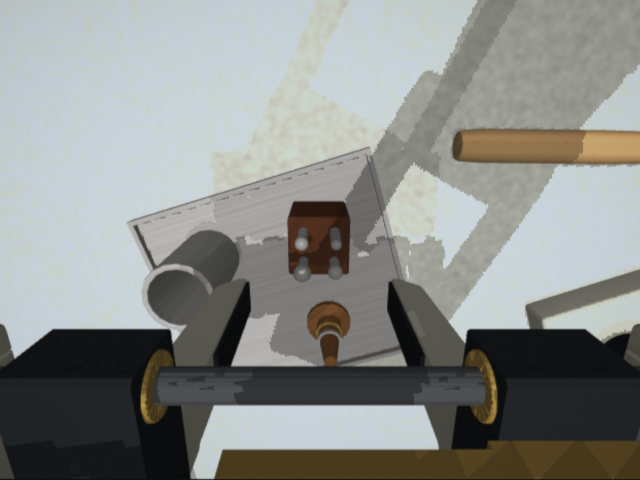

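Both items are upright on the tray (flask left, block centre (319,240)) and the cone is untouched. Next is the guard cup, with the jaws turned to lie along rack x.

```bash
python3 -m creep '[[[0,2,50],10],[[0,4,100],20],[[0,7,155],30],[[0,9,210],40],[[0,11,265],50],[[0,13,320],60],[[0,15,375],70],[[0,17,430],80]]' 85
python3 -c "
from h import *
go(.4929,.3708,.14,-9.2)"
```

```text
t: 18.68
tcp_pos: [0.4678, 0.1706, 0.141]
ee_rot: [-0.032, 0.707, 0.031, 0.706]
wrist_force: [0.8, -1.0, 0.5]
gripper_width: 0.085
from [0.4678 0.1706 0.141 ] a0 5.13 shift [  0.8 197.2  42.9] twist 14.33
```

```bash
python3 -m creep '[[[0,60,12],5],[[0,120,24],10],[[0,180,36],10],[[0,180,36],10],[[0,180,36],10]]' 85
python3 - <<'E'
from h import *
s=snap('wrist','w7.png')
o=observe();M=R.from_quat(o['ee_rot']).as_matrix()
for dz in(-42,42): print(proj(s,o['tcp_pos']+M@[0,0,dz/1000]))
for l in ['guard_cup','melting_cup']: print([(round(d['p'],2),d['centre']) for d in pinpoint(s,l)[:2]])
go(.4929,.3708,.035,-9.2)
E
```

```text
t: 19.3
tcp_pos: [0.4865, 0.351, 0.1406]
ee_rot: [0.027, 0.707, -0.028, 0.706]
wrist_force: [0.2, -0.6, 0.1]
gripper_width: 0.0853
[[235.60386969 296.9343992 ]]
[[405.74680572 297.38296414]]
[(0.7, [0.4945, 0.369, 0.0026])]
[(0.89, [0.4783, 0.2783, 0.0043])]
from [0.4874 0.3502 0.142 ] a0 -4.64 shift [107.   21.1   3.9] twist 4.56
```

View pics/w7.png

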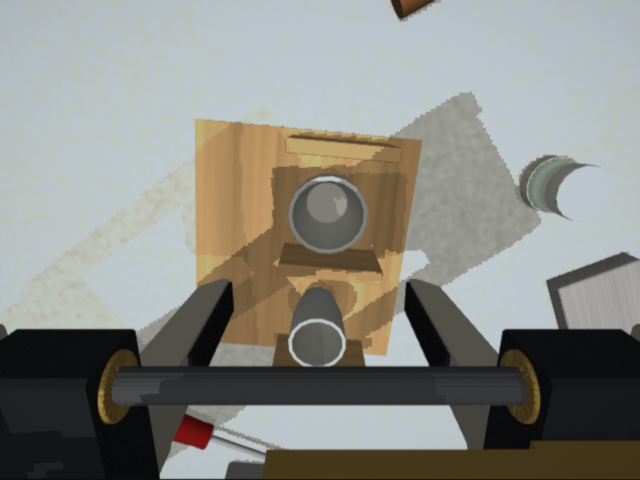

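The guard cup rim spans u 288.5–368 and v 175–253; the melting cup rim spans u 289–346 and v 319–367.

```bash
python3 - <<'E'
from h import *
s=snap('wrist')
g,e=circ(s,(288.5,368,175,253),.0285,.054,(.49,.37));print(g,e)
m,e=circ(s,(289,346,319,367),.0215,.072,(.48,.28));print(m,e)
go(*g,.06,-9.3);go(*g,.035,-9.3)
E
```

```text
[0.49495255 0.36854876] [-0.6  0.6 -0.2  0.2]
[0.47997875 0.27690849] [-0.8  0.8 -1.4  1.5]
from [0.4875 0.3503 0.1423] a0 -4.64 shift [82.3 18.8  5.9] twist 4.66
from [0.4875 0.3503 0.1423] a0 -4.64 shift [107.3  18.8   5.9] twist 4.66
```

```bash
python3 -m creep '[[[20,10,2],2.3],[[50,20,5],4.6],[[80,20,5],4.6],[[100,20,5],4.6],[[106,20,5],4.6],[[106,20,5],4.6],[[106,20,5],4.6]]' 85
python3 -c "
from h import *
go(.4938,.3694,.0355,-9.3)"
python3 -m creep '[[[0,0,0],0],[[0,0,0],0],[[0,0,0],0],[[0,0,0],0],[[0,0,0],0],[[0,0,0],0]]' 45
python3 -c "
from h import *
go(.4938,.3694,.0355,-9.3)"
```

```text
t: 20.38
tcp_pos: [0.4949, 0.3717, 0.0378]
ee_rot: [0.057, 0.704, -0.056, 0.706]
wrist_force: [0.4, -0.4, 0.7]
gripper_width: 0.0851
from [0.4949 0.3717 0.0378] a0 -9.16 shift [ 2.3 -2.4 -0.7] twist 0.14
t: 21.12
tcp_pos: [0.494, 0.3712, 0.0364]
ee_rot: [0.056, 0.705, -0.056, 0.705]
wrist_force: [-0.0, 0.1, 1.6]
gripper_width: 0.0552
from [0.494  0.3712 0.0364] a0 -9.15 shift [ 0.9 -1.8  0.1] twist 0.15
```

```bash
python3 -m creep '[[[-15,0,0],0],[[-45,0,0],0],[[-85,0,0],0],[[-115,0,0],0],[[-115,-30,10],0],[[-115,-75,26],0],[[-115,-120,42],0],[[-115,-165,58],0]]' 45
python3 -m creep '[[[0,-45,16],0],[[0,-90,32],0],[[0,-135,48],0],[[0,-180,64],0],[[0,-225,80],0],[[0,-267,94],0],[[0,-267,94],0],[[0,-267,94],0]]' 45
python3 - <<'E'
from h import *
o=observe();print(o['q'],o['gripper_width'])
a=snap('wrist','w8.png');b=snap('side')
for l in ['crucible','guard_cup']: 
  for s in (a,b): print(l,[(round(d['p'],2),d['centre']) for d in pinpoint(s,l)[:2]])
cv2.imwrite('pics/c8.png',np.hstack([cv2.imread('pics/w8.png')[40:480,110:530],cv2.resize(b['color'][130:330,230:410,::-1],(380,422))[:440] if 0 else cv2.copyMakeBorder(cv2.resize(b['color'][130:330,230:400,::-1],(374,440)),0,0,0,0,0)]))
E
```

```text
t: 22.12
tcp_pos: [0.5251, 0.1977, 0.1523]
ee_rot: [0.056, 0.705, -0.056, 0.705]
wrist_force: [0.0, 0.3, -0.9]
gripper_width: 0.0548
t: 23.12
tcp_pos: [0.5751, -0.0793, 0.1517]
ee_rot: [0.057, 0.705, -0.056, 0.705]
wrist_force: [-0.5, 0.2, -1.1]
gripper_width: 0.0553
[-2.25542697e-01  1.18487910e-01  1.62440144e+00  4.27705686e-04
  1.39870487e+00 -6.52613578e-02] 0.05532847021919978
crucible [(0.68, [0.5715, 0.0021, 0.0014])]
crucible [(0.66, [0.5718, 0.0044, -0.0014])]
guard_cup [(0.82, [0.5772, -0.0785, 0.1152])]
guard_cup [(0.81, [0.579, -0.0814, 0.1238])]
```

View pics/c8.png

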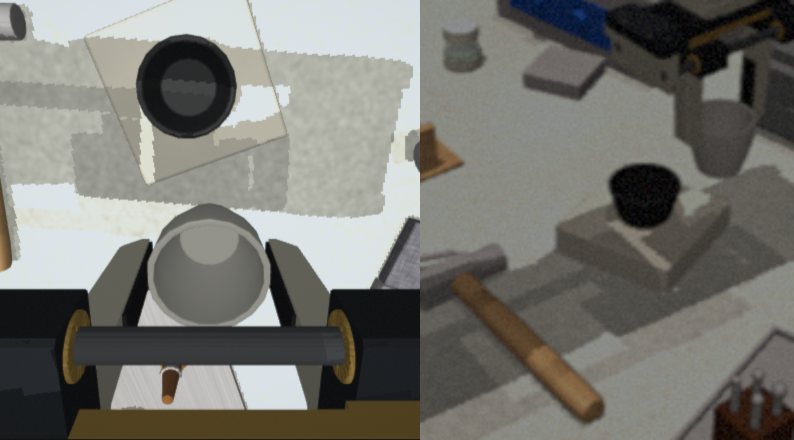

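The cup hangs upright in the pads, rim u 257–381 and v 260–367. The crucible's outer rim spans u 246–347 and v 74–179. I'll fit both in the same picture.

```bash
python3 - <<'E'
from h import *
s=snap('wrist');o=observe();M=R.from_quat(o['ee_rot']).as_matrix()
im=s['color'].astype(int)
def f(p,z,bb):
    q=proj(s,np.c_[p[0]+p[2]*np.cos(T),p[1]+p[2]*np.sin(T),T*0+z]);return np.r_[q[:,0].min(),q[:,0].max(),q[:,1].min(),q[:,1].max()]-bb
c=least_squares(f,[.575,0,.03],args=(.064,(246,347,74,179)));print('cruc',c.x,c.fun.round(1))
# sub-pixel check: dark crucible threshold blob
g=s['color'].max(2)[60:190,230:365];m=(g<60).astype(np.uint8)
n,l,st,ce=cv2.connectedComponentsWithStats(m);k=1+st[1:,4].argmax();x,y,w,h,_=st[k];bb=(x+230-.5,x+w+230-.5,y+60-.5,y+h+60-.5);print(bb)
c2=least_squares(f,[.575,0,.03],args=(.064,bb));print('cruc2',c2.x,c2.fun.round(1))
for z in (.166,.169):
  u,e=circ(s,(257,381,260,367),.0285,z,(.575,-.08));print('cup',u,e,'in tool',M.T@(np.r_[u,z]-o['tcp_pos'])*1000)
print(o['tcp_pos'])
go(c2.x[0],c2.x[1],.15,-9.3)
E
```

```text
cruc [0.57236391 0.00065288 0.03320115] [ 0. -0. -0.  0.]
(np.float64(246.5), np.float64(345.5), np.float64(76.5), np.float64(178.5))
cruc2 [5.71937476e-01 1.39268684e-04 3.24282161e-02] [ 0.3 -0.3 -0.2  0.3]
cup [ 0.57427705 -0.08175704] [-0.1  0.1 -1.7  2.1] in tool [-14.66639029  -3.12977287  -0.48166596]
cup [ 0.57451888 -0.08022752] [-1.4  1.4 -2.7  3.4] in tool [-17.66636725  -1.58121142  -0.48426047]
[ 0.57524735 -0.07874243  0.15133367]
from [ 0.5752 -0.0787  0.1513] a0 -9.08 shift [  1.3  77.4 -15.7] twist 0.22
```

```bash
python3 -m creep '[[[0,40,-8],0],[[0,80,-16],0],[[25,80,-16],0],[[50,80,-16],0],[[65,80,-16],0],[[70,80,-16],0],[[70,80,-16],0]]' 45
python3 -c "
from h import *
o=observe();print(o['wrist_force'],o['ft_torque']);go(.572,.0028,.0689,-9.3)"
```

```text
t: 24.35
tcp_pos: [0.5723, 0.0019, 0.0815]
ee_rot: [0.056, 0.705, -0.056, 0.705]
wrist_force: [-0.0, -0.3, 0.2]
gripper_width: 0.0556
[-0.02317775 -0.3413539   0.15988491] [-0.04769785  0.07173892 -0.03177083]
from [0.5723 0.0019 0.0815] a0 -9.16 shift [12.6  0.8 -0.5] twist 0.14
```

```bash
python3 -m creep '[[[5,1,0],0],[[9,1,0],0],[[11,1,0],0],[[11,1,0],0],[[11,1,0],0]]' 45
python3 -c "
from h import *
o=observe();print(o['wrist_force'],o['ft_torque']);go(.572,.0028,.0685,-9.3)
s=snap('side','s9.png')
cv2.imwrite('pics/s9c.png',cv2.resize(s['color'][150:290,250:420,::-1],(680,560)))"
```

```text
t: 24.98
tcp_pos: [0.5724, 0.003, 0.0704]
ee_rot: [0.056, 0.705, -0.056, 0.705]
wrist_force: [0.1, 1.2, -1.6]
gripper_width: 0.0553
[ 0.05109654  1.17646902 -1.64250841] [-0.03371407  0.05371255 -0.01205883]
from [0.5724 0.003  0.0704] a0 -9.15 shift [ 1.9 -0.2 -0.4] twist 0.15
```

View pics/s9c.png

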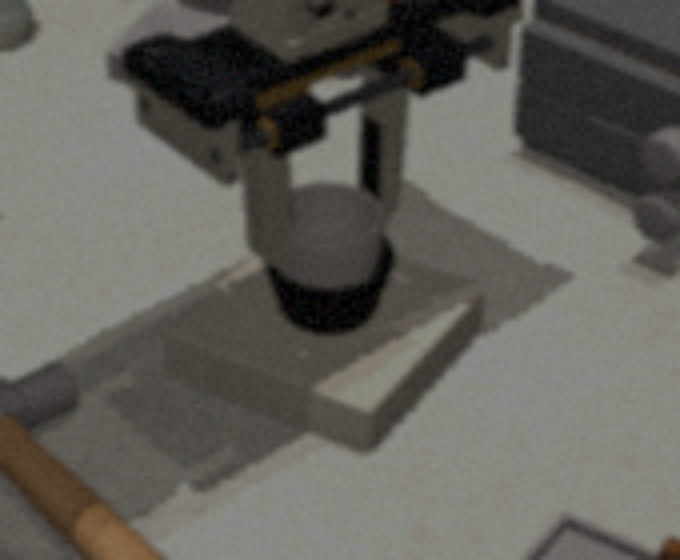

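The cup is inside the crucible with no side load. I'll lower the last bit, release, and check.

```bash
python3 -m creep '[[[1,0,0],0],[[1.5,0,0],0],[[1.5,0,0],0]]' 45
python3 -m creep '[[[0,0,0],0],[[0,0,0],0],[[0,0,0],0],[[-20,0,0],0],[[-60,0,0],0],[[-100,-20,0],0],[[-100,-70,0],0],[[-100,-70,0],0]]' 80
python3 - <<'E'
from h import *
s=snap('wrist','w10.png')
b=snap('side')
for l in ['crucible','guard_cup']:
  for q in (s,b): print(l,[(round(d['p'],2),d['centre']) for d in pinpoint(q,l)[:2]])
im=cv2.imread('pics/w10.png');cv2.imwrite('pics/c10.png',np.hstack([cv2.resize(im[60:280,220:420],(400,440)),cv2.resize(b['color'][170:270,280:370,::-1],(396,440))]))
go(.4787,.2785,.14,-9.3);print(observe()['wrist_force'])
E
```

```text
t: 25.4
tcp_pos: [0.5723, 0.003, 0.0687]
ee_rot: [0.056, 0.705, -0.056, 0.705]
wrist_force: [0.1, -0.1, -0.6]
gripper_width: 0.0554
t: 26.4
tcp_pos: [0.5617, -0.069, 0.1713]
ee_rot: [0.057, 0.704, -0.058, 0.706]
wrist_force: [0.3, -0.3, 0.3]
gripper_width: 0.0801
crucible []
crucible [(0.73, [0.5718, 0.0035, -0.0033])]
guard_cup [(0.75, [0.5721, -0.0, 0.0335])]
guard_cup [(0.79, [0.5732, 0.0034, 0.0351])]
from [ 0.5612 -0.0652  0.1687] a0 -9.09 shift [  28.8  326.3 -135.7] twist 0.21
[-0.67689479 -0.45673273 -1.00804357]
```

View pics/c10.png

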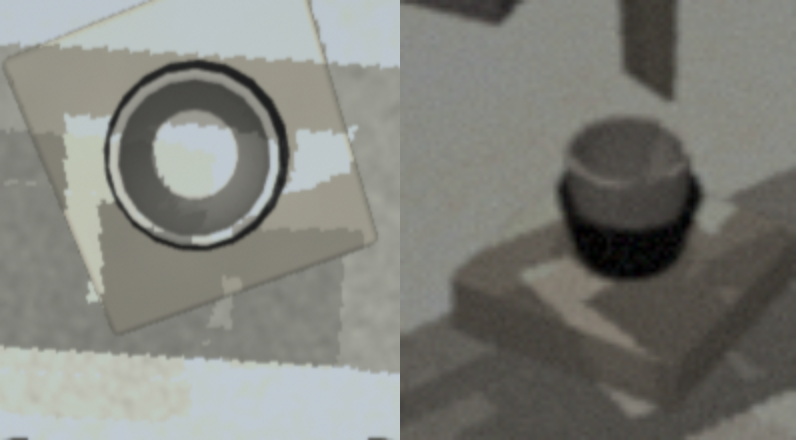

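The guard cup is level and concentric in the crucible (left panel: rim about 109–285, dark ring even all round). Now its centre, then on to the melting cup.

```bash
python3 - <<'E'
from h import *
s=snap('wrist')
for z in (.086,.083): print(circ(s,(274.5,363,93,183),.0285,z,(.572,0)))
print(circ(s,(272,364.7,90,184.5),.0325,.064,(.572,0)))
E
python3 -m creep '[[[0,50,-20],0],[[0,100,-41],0],[[0,155,-64],0],[[0,210,-87],0],[[0,265,-110],0],[[0,305,-135],0],[[0,305,-135],0],[[0,305,-135],0]]' 70
python3 - <<'E'
from h import *
s=snap('wrist','w11.png')
for l in ['melting_cup']: print([(round(d['p'],2),d['centre']) for d in pinpoint(s,l)[:2]])
go(.4787,.2785,.053,-9.3);print(proj(s,[.4787,.2785,.072]))
im=cv2.imread('pics/w11.png')[100:380,180:480];cv2.imwrite('pics/c11.png',cv2.resize(im,None,fx=2,fy=2))
E
```

```text
(array([0.57168189, 0.00512164]), array([ 0.5, -0.5, -0.2,  0.2]))
(array([0.5716668 , 0.00504558]), array([ 1. , -1. ,  0.3, -0.4]))
(array([0.57128648, 0.00459432]), array([ 0.5, -0.5, -0.1,  0.1]))
t: 27.75
tcp_pos: [0.4763, 0.2565, 0.1686]
ee_rot: [0.056, 0.705, -0.056, 0.705]
wrist_force: [0.1, -0.3, -0.3]
gripper_width: 0.0701
[(0.68, [0.4793, 0.2772, 0.0041])]
from [0.4768 0.2556 0.1687] a0 -9.2 shift [115.6  23.   -1.8] twist 0.1
[[318.1795398  208.04494776]]
```

View pics/c11.png

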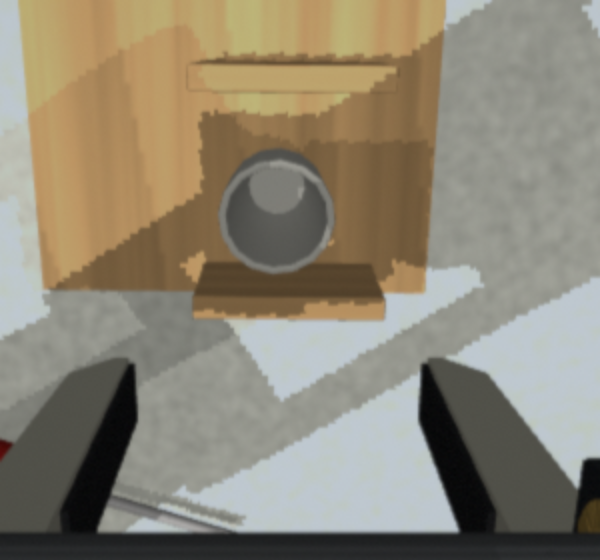

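The melting cup rim centre is at (318.2, 208), exactly where (0.4787, 0.2785) projects. Descending to grasp it.

```bash
python3 -m creep '[[[20,11,-1],0],[[50,22.5,-1.5],0],[[80,22.5,-1.5],0],[[105,22.5,-1.5],0],[[115.5,22.5,-1.5],0],[[115.5,22.5,-1.5],0],[[115.5,22.5,-1.5],0]]' 70
python3 -c "
from h import *
go(.479,.278,.053,-9.3)"
python3 -m creep '[[[0,0,0],0],[[0,0,0],0],[[0,0,0],0],[[0,0,0],0],[[0,0,0],0],[[0,0,0],0]]' 30
python3 -c "
from h import *
go(.479,.278,.053,-9.3)"
```

```text
t: 28.72
tcp_pos: [0.4794, 0.2792, 0.0542]
ee_rot: [0.057, 0.704, -0.056, 0.705]
wrist_force: [-0.7, 0.5, 0.6]
gripper_width: 0.0698
from [0.4794 0.2792 0.0542] a0 -9.17 shift [ 1.2 -1.3 -0.2] twist 0.13
t: 29.48
tcp_pos: [0.4788, 0.2791, 0.0536]
ee_rot: [0.057, 0.705, -0.056, 0.705]
wrist_force: [-0.5, 1.1, 1.8]
gripper_width: 0.0413
from [0.4788 0.2791 0.0536] a0 -9.15 shift [ 0.6 -1.   0.4] twist 0.15
```

```bash
python3 -m creep '[[[-15,0,0],0],[[-45,0,0],0],[[-85,0,0],0],[[-120,0,0],0],[[-135,-30,14],0],[[-135,-72,33],0],[[-135,-115,52],0],[[-135,-158,71],0]]' 30
python3 -m creep '[[[0,-43,20],0],[[0,-86,40],0],[[0,-129,60],0],[[0,-176,80],0],[[0,-176,80],0],[[0,-176,80],0],[[0,-176,80],0]]' 30
python3 - <<'E'
from h import *
s=snap('wrist','w12.png');o=observe();print(o['tcp_pos'],o['gripper_width'])
for l in ['guard_cup','melting_cup']: print(l,[(round(d['p'],2),d['centre']) for d in pinpoint(s,l)[:2]])
im=cv2.imread('pics/w12.png')[40:400,200:440];cv2.imwrite('pics/c12.png',cv2.resize(im,(480,600) if 0 else None,fx=1.6,fy=1.6,interpolation=cv2.INTER_CUBIC))
E
```

```text
t: 30.48
tcp_pos: [0.5236, 0.1103, 0.1891]
ee_rot: [0.056, 0.705, -0.056, 0.705]
wrist_force: [-0.1, -0.7, -1.6]
gripper_width: 0.0417
t: 31.35
tcp_pos: [0.5743, -0.0736, 0.1885]
ee_rot: [0.056, 0.705, -0.056, 0.705]
wrist_force: [-0.4, -0.4, -1.3]
gripper_width: 0.0418
[ 0.57430283 -0.0735446   0.18843235] 0.041157539619186494
guard_cup [(0.83, [0.5733, 0.0009, 0.034])]
melting_cup [(0.58, [0.5729, -0.0754, 0.1365])]
```

View pics/c12.png

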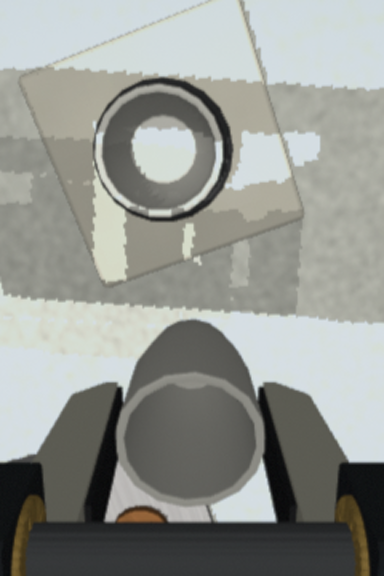

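The guard rim is at crop 94–226 × 83–218, and the held melting cup's rim at 117–264 × 373–506.

```bash
python3 - <<'E'
from h import *
s=snap('wrist');o=observe();M=R.from_quat(o['ee_rot']).as_matrix()
B=lambda a,b,c,d:(200+a/1.6,200+b/1.6,40+c/1.6,40+d/1.6)
g,e=circ(s,B(94,226,83,218),.0285,.086,(.572,0));print('guard',g,e)
m,e=circ(s,B(117,264,373,506),.0215,.2069,(.572,-.07));print('melt',m,e,'tool',M.T@(np.r_[m,.2069]-o['tcp_pos'])*1000)
t=M.T@np.r_[g-m,0]*1000;print('relative move',t);go(*g,.19,-9.15)
E
```

```text
guard [5.72239386e-01 4.79336065e-04] [ 0.6 -0.6  0.1 -0.1]
melt [ 0.57381794 -0.07481451] [-2.1  2.1 -1.1  1.5] tool [-18.52386011  -0.99523087  -0.45479928]
relative move [ 9.42929224e-04  7.41027134e+01 -1.34329038e+01]
from [ 0.5744 -0.0739  0.1884] a0 -9.07 shift [ -1.6  73.1 -13.9] twist 0.08
```

```bash
python3 -m creep '[[[0,37,-7],0],[[0,74.3,-13.5],0],[[20,74.3,-13.5],0],[[50,74.3,-13.5],0],[[70,74.3,-13.5],0],[[82,74.3,-13.5],0],[[82,74.3,-13.5],0],[[82,74.3,-13.5],0]]' 30
python3 -c "
from h import *
go(.5724,.0013,.0906,-9.15)"
python3 -m creep '[[[5,0,0],0],[[10,0,0],0],[[13,0,0],0],[[13,0,0],0],[[13,0,0],0]]' 30
python3 -c "
from h import *
o=observe();print(o['wrist_force'],o['ft_torque']);go(.5724,.0013,.0906,-9.15)"
```

```text
t: 32.55
tcp_pos: [0.5737, 0.0004, 0.1073]
ee_rot: [0.056, 0.704, -0.056, 0.705]
wrist_force: [-0.4, 0.1, -1.3]
gripper_width: 0.0414
from [5.737e-01 4.000e-04 1.073e-01] a0 -9.16 shift [16.7  0.7 -1.5] twist -0.01
t: 33.17
tcp_pos: [0.573, 0.0007, 0.0933]
ee_rot: [0.056, 0.705, -0.056, 0.705]
wrist_force: [0.4, -0.0, -1.1]
gripper_width: 0.0412
[ 0.42283569 -0.02225395 -1.05056692] [-0.05833258  0.0662045   0.02546238]
from [0.573  0.0007 0.0933] a0 -9.15 shift [ 2.7  0.5 -0.7] twist -0.0
```

```bash
python3 -m creep '[[[1,0,0],0],[[2,0,0],0],[[2,0,0],0]]' 30
python3 -m creep '[[[0,0,0],0],[[0,0,0],0],[[0,0,0],0],[[-20,0,0],0],[[-60,0,0],0],[[-90,-20,0],0],[[-90,-70,0],0],[[-90,-70,0],0]]' 68
python3 -m creep '[[[0,0,0],0],[[0,0,0],0]]' 68
python3 - <<'E'
from h import *
s=snap('wrist');b=snap('side')
for l in ['melting_cup','guard_cup']:
  for q in (s,b): print(l,[(round(d['p'],2),d['centre']) for d in pinpoint(q,l)[:2]])
cv2.imwrite('pics/c13.png',np.hstack([cv2.resize(s['color'][60:280,200:400,::-1],(400,440)),cv2.resize(b['color'][160:270,280:370,::-1],(360,440))]))
go(.4181,-.2441,.13,80.84);go(.4181,-.2441,.13,-99.16);print(observe()['q'])
E
```

```text
t: 33.55
tcp_pos: [0.5729, 0.0007, 0.0911]
ee_rot: [0.056, 0.705, -0.056, 0.705]
wrist_force: [-0.5, 0.4, -1.6]
gripper_width: 0.0412
t: 34.55
tcp_pos: [0.5622, -0.0713, 0.1837]
ee_rot: [0.057, 0.704, -0.058, 0.706]
wrist_force: [-0.0, 1.0, 0.9]
gripper_width: 0.068
t: 34.8
tcp_pos: [0.5619, -0.0675, 0.1814]
ee_rot: [0.056, 0.705, -0.056, 0.705]
wrist_force: [-0.2, 0.2, 0.2]
gripper_width: 0.068
melting_cup [(0.68, [0.5715, -0.0014, 0.0387])]
melting_cup [(0.73, [0.5754, -0.0001, 0.0421])]
guard_cup []
guard_cup [(0.92, [0.5728, 0.002, 0.0387])]
from [ 0.5618 -0.068   0.1811] a0 -9.11 shift [  51.1 -196.7 -114. ] twist -89.95
from [ 0.5618 -0.068   0.1811] a0 -9.11 shift [  51.1 -196.7 -114. ] twist -89.95
[-2.11002541e-01  5.91576190e-02  1.63275465e+00  1.61650165e-05
  1.45003732e+00 -5.19923221e-02]
```

View pics/c13.png

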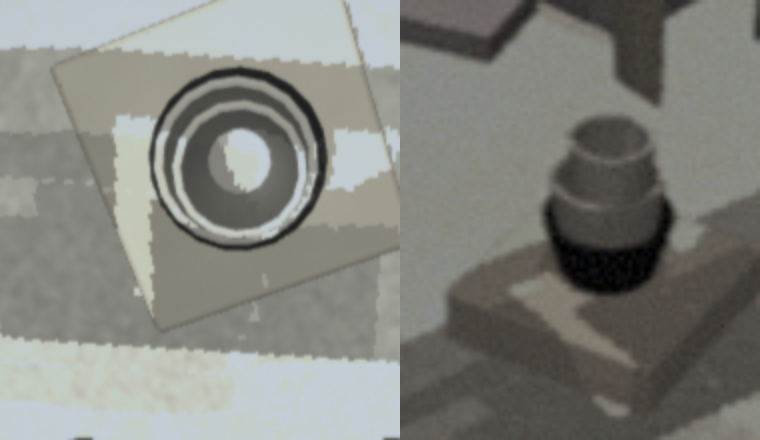

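Both cups are nested and level. I've now used all 16 picture views, so the remaining checks are numeric. Back to the punch block.

```bash
python3 - <<'E'
from h import *
s=snap('wrist')
print(circ(s,(286.5,353.5,110,180.5),.0215,.109,(.572,0)))
E
python3 -m creep '[[[0,-20,-12],-10],[[0,-45,-26],-20],[[5,-70,-40],-30],[[10,-95,-54],-40],[[20,-120,-70],-50],[[30,-150,-86],-60],[[40,-180,-100],-70],[[40,-197,-114],-80]]' 68
python3 -m creep '[[[0,0,0],-5],[[0,0,0],-10],[[0,0,0],-10],[[0,0,0],-10],[[0,0,0],-10]]' 68
python3 - <<'E'
from h import *
s=snap('wrist')
for l in ['flask','punch_block','ring_cone']: print([(round(d['p'],2),d['centre']) for d in pinpoint(s,l)[:2]])
go(.4181,-.2441,.022,80.84)
E
```

```text
(array([ 0.57259212, -0.00138779]), array([-0.8,  0.8,  0.1, -0. ]))
t: 36.15
tcp_pos: [0.4167, -0.2455, 0.1403]
ee_rot: [-0.411, 0.575, 0.412, 0.575]
wrist_force: [0.4, 0.3, 0.3]
gripper_width: 0.0681
t: 36.78
tcp_pos: [0.418, -0.2447, 0.1413]
ee_rot: [-0.458, 0.538, 0.458, 0.538]
wrist_force: [-0.2, -0.1, -0.1]
gripper_width: 0.0678
[(0.82, [0.43, -0.3392, 0.004])]
[(0.76, [0.419, -0.2425, 0.0041])]
[(0.79, [0.5128, -0.2475, 0.0042])]
from [ 0.418  -0.2448  0.1412] a0 80.84 shift [119.2   0.    0.7] twist -0.0
```

```bash
python3 -m creep '[[[30,0,0.5],0],[[65,0,0.5],0],[[95,0,0.5],0],[[115,0,0.5],0],[[120.5,0,0.5],0],[[120.5,0,0.5],0],[[120.5,0,0.5],0]]' 68
python3 -m creep '[[[0,0,0],0],[[0,0,0],0],[[0,0,0],0],[[0,0,0],0],[[0,0,0],0]]' 34
python3 -c "
from h import *
go(.4181,-.2441,.0203,80.84)"
python3 -m creep '[[[-20,0,0],0],[[-60,0,0],0],[[-100,0,0],0],[[-110,5,30],0],[[-110,13,80],0],[[-110,20,130],0],[[-110,27,180],0],[[-110,35,230],0]]' 34
python3 -m creep '[[[0,8,50],0],[[0,15,100],0],[[0,23,150],0],[[0,30,200],0],[[0,38,250],0],[[0,46,300],0],[[0,52,350],0],[[0,58,385],0]]' 34
python3 -m creep '[[[0,0,0],0],[[0,0,0],0],[[0,0,0],0]]' 34
python3 -c "
from h import *
go(.4249,.3852,.0206,80.84);print(observe()['gripper_width'])"
```

```text
t: 37.85
tcp_pos: [0.4189, -0.2449, 0.0219]
ee_rot: [-0.459, 0.538, 0.458, 0.538]
wrist_force: [0.0, 0.4, 0.4]
gripper_width: 0.0676
t: 38.48
tcp_pos: [0.4182, -0.2444, 0.021]
ee_rot: [-0.459, 0.538, 0.458, 0.538]
wrist_force: [-1.2, 1.6, 3.6]
gripper_width: 0.0438
from [ 0.4182 -0.2444  0.021 ] a0 80.85 shift [0.7 0.1 0.3] twist 0.01
t: 39.48
tcp_pos: [0.4194, -0.0101, 0.1301]
ee_rot: [-0.458, 0.539, 0.459, 0.538]
wrist_force: [0.9, -0.2, -3.5]
gripper_width: 0.0436
t: 40.48
tcp_pos: [0.4232, 0.3794, 0.1296]
ee_rot: [-0.459, 0.539, 0.459, 0.538]
wrist_force: [0.6, -0.1, -3.3]
gripper_width: 0.044
t: 40.85
tcp_pos: [0.424, 0.3765, 0.1304]
ee_rot: [-0.458, 0.539, 0.458, 0.538]
wrist_force: [-0.8, 1.3, -2.5]
gripper_width: 0.0442
from [0.424  0.3765 0.1304] a0 80.79 shift [109.8   0.5   8.8] twist -0.05
0.044167821156266246
```

```bash
python3 -m creep '[[[20,0.3,8.4],0],[[60,0.3,8.4],0],[[90,0.3,8.4],0],[[101,0.3,8.4],0],[[101,0.3,8.4],0]]' 34
python3 -c "
from h import *
go(.4247,.3849,.0215,80.84)"
```

```text
t: 41.48
tcp_pos: [0.4245, 0.3855, 0.0287]
ee_rot: [-0.458, 0.539, 0.458, 0.538]
wrist_force: [0.1, -0.2, -2.9]
gripper_width: 0.0442
from [0.4245 0.3855 0.0287] a0 80.83 shift [ 7.2 -0.3 -0.5] twist -0.01
```

```bash
python3 -m creep '[[[4,0,-0.4],0],[[7,0,-0.4],0],[[7.5,0,-0.4],0],[[7.5,0,-0.4],0]]' 34
python3 -m creep '[[[0,0,0],0],[[0,0,0],0],[[0,0,0],0],[[-20,0,0],0],[[-60,0,0],0],[[-110,0,0],0],[[-120,0,0],0],[[-120,0,0],0]]' 68
python3 - <<'E'
from h import *
s=snap('wrist','w14.png')
for l in ['rack','punch_block']: print([(round(d['p'],2),d['centre']) for d in pinpoint(s,l)[:2]])
go(.4317,-.3414,.14,80.84)
E
```

```text
t: 41.98
tcp_pos: [0.4252, 0.3857, 0.0226]
ee_rot: [-0.459, 0.538, 0.459, 0.538]
wrist_force: [0.2, -0.1, -2.9]
gripper_width: 0.0437
t: 42.98
tcp_pos: [0.4258, 0.3862, 0.1442]
ee_rot: [-0.459, 0.537, 0.458, 0.539]
wrist_force: [0.3, -0.8, -1.2]
gripper_width: 0.068
[]
[(0.95, [0.4305, 0.3871, 0.0043])]
from [0.4241 0.3849 0.1406] a0 80.85 shift [   1.8 -123.  -715.8] twist 0.01
```

```bash
python3 -m creep '[[[0,-10,-60],0],[[0,-20,-120],0],[[0,-31,-180],0],[[0,-41,-240],0],[[0,-52,-300],0],[[0,-62,-360],0],[[0,-72,-420],0],[[0,-82,-480],0]]' 72
python3 -m creep '[[[0,-10,-60],0],[[0,-20,-120],0],[[0,-30,-180],0],[[0,-41,-236],0],[[0,-41,-236],0],[[0,-41,-236],0],[[0,-41,-236],0]]' 72
python3 - <<'E'
from h import *
s=snap('wrist')
for l in ['flask']: print([(round(d['p'],2),d['centre']) for d in pinpoint(s,l)[:2]])
go(.4317,-.3414,.0305,80.84)
E
```

```text
t: 44.12
tcp_pos: [0.4284, -0.1029, 0.1409]
ee_rot: [-0.458, 0.539, 0.459, 0.538]
wrist_force: [0.3, -0.1, -1.0]
gripper_width: 0.0721
t: 45.0
tcp_pos: [0.4325, -0.3394, 0.1417]
ee_rot: [-0.458, 0.538, 0.459, 0.538]
wrist_force: [0.0, 0.3, 0.4]
gripper_width: 0.0722
[(0.71, [0.4295, -0.3437, 0.0059])]
from [ 0.4328 -0.3396  0.1422] a0 80.94 shift [111.7   0.8  -2. ] twist 0.1
```

```bash
python3 -m creep '[[[30,0.8,-2],0],[[65,0.8,-2],0],[[95,0.8,-2],0],[[109,0.8,-2],0],[[112,0.8,-2],0],[[112,0.8,-2],0],[[112,0.8,-2],0]]' 72
python3 -m creep '[[[0,0,0],0],[[0,0,0],0],[[0,0,0],0],[[0,0,0],0],[[0,0,0],0]]' 40
python3 -c "
from h import *
go(.4317,-.3414,.0305,80.84)"
python3 -m creep '[[[-20,0,0],0],[[-60,0,0],0],[[-100,0,0],0],[[-110,5,30],0],[[-110,13,80],0],[[-110,20,130],0],[[-110,27,180],0],[[-110,35,230],0]]' 40
python3 -m creep '[[[0,8,50],0],[[0,16,100],0],[[0,25,150],0],[[0,34,200],0],[[0,43,250],0],[[0,52,300],0],[[0,61,350],0],[[0,70,380],0]]' 40
python3 -m creep '[[[0,8,10],0],[[0,16,10],0],[[0,16,10],0],[[0,16,10],0]]' 40
python3 -c "
from h import *
go(.4101,.2944,.031,80.84);print(observe()['gripper_width'])"
```

```text
t: 45.98
tcp_pos: [0.4323, -0.3435, 0.0317]
ee_rot: [-0.459, 0.538, 0.458, 0.538]
wrist_force: [-0.9, 0.1, 0.6]
gripper_width: 0.0718
t: 46.6
tcp_pos: [0.4316, -0.3427, 0.0305]
ee_rot: [-0.459, 0.538, 0.458, 0.538]
wrist_force: [-0.7, 2.6, 4.3]
gripper_width: 0.0503
from [ 0.4316 -0.3427  0.0305] a0 80.85 shift [0.  0.1 1.3] twist 0.01
t: 47.6
tcp_pos: [0.4329, -0.1085, 0.1396]
ee_rot: [-0.458, 0.539, 0.459, 0.538]
wrist_force: [0.2, 0.7, -2.5]
gripper_width: 0.05
t: 48.6
tcp_pos: [0.4241, 0.2781, 0.1395]
ee_rot: [-0.459, 0.538, 0.459, 0.538]
wrist_force: [0.4, -0.9, -2.4]
gripper_width: 0.0503
t: 49.1
tcp_pos: [0.4109, 0.2877, 0.1404]
ee_rot: [-0.458, 0.538, 0.458, 0.539]
wrist_force: [-0.5, 0.5, -2.6]
gripper_width: 0.0504
from [0.4109 0.2877 0.1404] a0 80.78 shift [109.4   1.9   6.5] twist -0.06
0.050378528197661324
```

```bash
python3 -m creep '[[[20,1.5,6.5],0],[[60,1.5,6.5],0],[[90,1.5,6.5],0],[[101,1.5,6.5],0],[[101,1.5,6.5],0]]' 40
python3 -c "
from h import *
go(.4101,.2943,.031,80.84)"
```

```text
t: 49.72
tcp_pos: [0.4101, 0.2948, 0.0391]
ee_rot: [-0.458, 0.539, 0.458, 0.538]
wrist_force: [0.6, 0.3, -2.1]
gripper_width: 0.0505
from [0.4101 0.2948 0.0391] a0 80.81 shift [ 8.1 -0.1 -0.5] twist -0.03
```

```bash
python3 -m creep '[[[4,0,-0.3],0],[[7.5,0,-0.3],0],[[8.5,0,-0.3],0],[[8.5,0,-0.3],0]]' 40
python3 -m creep '[[[0,0,0],0],[[0,0,0],0],[[0,0,0],0],[[-20,0,0],0],[[-60,0,0],0],[[-110,0,0],0],[[-160,0,0],0],[[-210,0,0],0]]' 72
python3 -m creep '[[[-40,9,22],0],[[-58,18,44],0],[[-58,18,44],0],[[-58,18,44],0],[[-58,18,44],0]]' 93
python3 - <<'E'
from h import *
s=snap('wrist','w15.png');o=observe();print(o['tcp_pos'],R.from_quat(o['ee_rot']).as_rotvec())
go(.3992,.3409,.2993,80.92)
a=cv2.imread('pics/w1.png');b=cv2.imread('pics/w15.png')
def shift(box):
    u0,u1,v0,v1=box;t=a[v0:v1,u0:u1];r=cv2.matchTemplate(b[v0-12:v1+12,u0-12:u1+12],t,cv2.TM_CCOEFF_NORMED)
    _,m,_,p=cv2.minMaxLoc(r);x,y=p
    fx=fy=0
    if 0<x<24 and 0<y<24:
        fx=(r[y,x-1]-r[y,x+1])/(2*(r[y,x-1]-2*r[y,x]+r[y,x+1]));fy=(r[y-1,x]-r[y+1,x])/(2*(r[y-1,x]-2*r[y,x]+r[y+1,x]))
    return round(x+fx-12,2),round(y+fy-12,2),round(m,2)
print('flask',shift((253,303,186,244)),'block',shift((338,382,188,236)),'block punches',shift((345,380,200,236)))
print('rack middle wall',shift((308,328,230,306)),'right wall',shift((376,402,228,306)),'left',shift((236,254,228,306)),'screwdriver',shift((140,180,115,190)),'hammer',shift((90,140,190,275)))
for l in ['rack','flask','punch_block']: print(l,[(round(d['p'],2),np.round(d['centre'],4).tolist()) for d in pinpoint(s,l)[:2]])
E
```

```text
t: 50.22
tcp_pos: [0.4102, 0.2951, 0.0309]
ee_rot: [-0.459, 0.538, 0.459, 0.538]
wrist_force: [-0.2, 0.0, -3.5]
gripper_width: 0.0505
t: 51.22
tcp_pos: [0.41, 0.2949, 0.2426]
ee_rot: [-0.459, 0.538, 0.458, 0.538]
wrist_force: [1.1, 0.2, -0.3]
gripper_width: 0.0719
t: 51.85
tcp_pos: [0.3991, 0.3403, 0.2973]
ee_rot: [-0.458, 0.539, 0.458, 0.538]
wrist_force: [-0.4, 0.3, -0.0]
gripper_width: 0.0929
[0.39915137 0.34040217 0.29746847] [-1.0905128   1.28298059  1.09053602]
from [0.3992 0.3404 0.2975] a0 80.81 shift [-1.8  0.   0.5] twist -0.11
flask (np.float32(1.55), np.float32(1.32), 0.97) block (np.float32(2.1), np.float32(1.55), 0.97) block punches (np.float32(2.11), np.float32(1.75), 0.98)
rack middle wall (np.float32(0.66), np.float32(1.23), 0.92) right wall (np.float32(1.02), np.float32(1.67), 0.98) left (np.float32(0.24), np.float32(1.16), 0.99) screwdriver (np.float32(0.15), np.float32(0.95), 1.0) hammer (np.float32(0.05), np.float32(0.93), 1.0)
rack [(0.92, [0.4543, 0.3312, 0.0026])]
flask [(0.93, [0.4078, 0.2947, 0.0045])]
punch_block [(0.57, [0.4279, 0.3878, 0.0045])]
```

The template match puts both items within about 1.5 mm of their starting spots. One last numeric check on the cone and the nested cups before handing in.

```bash
python3 - <<'E'
from h import *
t=snap('top','top1.png');d=snap('side','side1.png')
for n,(u0,u1,v0,v1) in {'top':(412,438,230,256),'side':(400,432,280,324)}.items():
    a=cv2.imread(f'pics/{n}0.png');b=cv2.imread(f'pics/{n}1.png')
    print(n,'cone',cv2.minMaxLoc(cv2.matchTemplate(b[v0-8:v1+8,u0-8:u1+8],a[v0:v1,u0:u1],cv2.TM_CCOEFF_NORMED))[1::2])
for l in ['guard_cup','melting_cup','flask','punch_block']:
    for s in (t,d): print(l,[(round(x['p'],2),np.round(x['centre'],3).tolist()) for x in pinpoint(s,l)[:2]])
print(observe()['t'],observe()['wrist_force']);print(sign_off())
E
```

```text
top cone (0.9994290471076965, (8, 8))
side cone (0.989193320274353, (8, 8))
guard_cup [(0.61, [0.57, 0.005, 0.03])]
guard_cup [(0.81, [0.572, -0.001, 0.037])]
melting_cup [(0.65, [0.571, 0.0, 0.04])]
melting_cup [(0.78, [0.575, 0.002, 0.038])]
flask [(0.69, [0.412, 0.294, 0.002])]
flask [(0.87, [0.411, 0.297, 0.005])]
punch_block [(0.72, [0.425, 0.384, 0.004])]
punch_block [(0.92, [0.427, 0.39, 0.004])]
52.55 [-0.55848442  0.65442317  0.21263426]
the job is handed in; nothing more can be done
None
```

The job is done and handed in at 52.6 s. I moved the flask and punch block onto the tray, set the guard cup in the crucible and the melting cup inside it, then put the flask and block back in the rack.

**Cups:** pictures taken after each release showed both cups nested and level. The networks put the guard cup's base at z 30–37 mm (36 expected) and the melting cup's at 38–40 mm (41 expected), which is within their error. The melting cup's rim measured about 2 mm off the guard cup's centre, which is about the play between them.

**Flask and punch block:** comparing the same view before and after, each stands about 1.3 mm further towards +y than at the start. I left that as it was. The networks put both upright on the rack board, but the side-view reading of the block was about 5 mm off the others.

**Ring cone:** it shows no shift in either camera.

**Checks by numbers only:** I had used all 16 picture views by the time I fetched the block and flask back, so their return was checked by numbers, not by eye.

The wrist force stayed within a few newtons in every reading, and the gripper was clear of everything at the end.

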